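Open the dial lock on the specimen case and present it

ROBOT

A 6-joint arm with a two-finger parallel gripper is mounted at the origin on a cart in front of the work surface, level with it; the furniture and walls round the work are solid. World frame = base frame: x ahead of the robot, y to its left, z up, the work surface at z = 0. Lengths are in m, angles in rad, forces in N, time in s.
With the tool pointing down it reaches from about 0.375 to 0.925 m from the base axis. Payload 5.7 kg.
Tool frame: the origin (TCP) lies midway between the tips of the shut fingers; the grasp point (between the pads) lies 19 mm behind it; z points along the fingers, y is the line along which they close (so a half turn about z gives the same grasp; the last joint's range is limited). The gripper opens to 88 mm and grips with 3 to 60 N. Pads are 20 mm wide; open, the fingers measure 115 mm over their backs; the gripper's body (75 mm by 178 mm) begins 61 mm behind the grasp point.
Start: joints at [1.073, 0.359, 1.51, -0, 1.272, -0.115], TCP at [0.224, 0.557, 0.184] pointing down, gripper open.
Joint ranges: [-2.97, 2.97], [-1.01, 2.36], [0.21, 2.38], [-0.96, 4.11], [0.2, 2.71], [-2.98, 2.98]. Speed limits (rad/s): [2.39, 2.39, 3.14, 3.14, 3.14, 3.14].

INTERFACE

Orientations are given as a unit quaternion [x, y, z, w].
In Python, from bench import move_ptp, servo_line, goto_joints, move_gripper, sleep, inverse_kinematics, capture, PlanningError, close_job, spot_in, silhouettes, current_clock, current_joint_pos, current_qvel, current_joint_torque, current_position, current_orientation, current_force, current_torque, current_finger_gap, current_grip_force gives the robot as it stands. Calls block until the motion is done:
- move_ptp(position, orientation): joint-space move of the TCP to a pose.
- servo_line(position, orientation=None, rate=0.15, contact_N=None): straight line of the TCP; orientation=None keeps the orientation; rate is the mean speed in m/s. With contact_N (N) it stops when the force on the tool has changed by that much, and returns True; else False.
- goto_joints(angles): joint-space move.
- move_gripper(opening): finger opening in m; the grip force is fixed at half the most; returns when the fingers have stopped.
- sleep(seconds).
- inverse_kinematics(position, orientation): joint angles nearest the present ones, or None.
- capture(name): name is "side" or "top" or "wrist"; returns a dict with "image" (400x640x3 uint8, blue, green, red), "range_z" (400x640 float32, m along the optical axis (not along the pixel's ray), 0 where there is no reading), "intrinsics" (3x3 intrinsics, pixels), "R" (3x3) and "t" (3): a world point X has camera coordinates R X + t. Camera axes: x right, y down, z forward; pixel columns grow to the right and rows downward; lengths in m; the calibration is good to about 2 mm. A picture is of the moment at which its call begins.
A pose or a line that the arm cannot do raises PlanningError and nothing moves.
- close_job(): hands the job in; it is judged then, once.
Trained networks look in the newest picture that a camera, given by its name, has taken for a name from the list of things; names that differ only in an ending like _2 or _b are one class to them, and where a whole thing is asked for, a point or a joint stands for the part that bears it (a point fixed in the world has none). Each returns a list of dicts, best first, with "conf" (0 to 1); they miss things now and then, are a little off and sometimes report something else, mostly with a low value. They report only what shows in the picture. A call takes as long as a camera call. They do not tell look-alikes from the thing itself.
- spot_in(camera, query): "xy" ([column, row] in pixels, amid what is visible of it).
- silhouettes(camera, query): "region" (400x640 bool, what is visible of it) and "xy" ([column, row] in pixels, amid what is visible of it).
Readings, each from a call of its own:
- current_clock(): time.
- current_joint_pos(): joint angles.
- current_qvel(): joint speeds.
- current_joint_torque(): joint torques, N m.
- current_position(): TCP position.
- current_orientation(): TCP orientation.
- current_force(): force on the tool from outside, world axes, zero at the start.
- current_torque(): the same for the moment, N m.
- current_finger_gap(): finger opening in m.
- current_grip_force(): force on a finger pad.
Only numpy, scipy, OpenCV 4.12 (cv2) and the standard library are available. Lean on these libraries where they do the work, as an engineer would, in place of code of your own. Each camera call takes 0.05 s, during which the arm holds its last target. There are 200 camera calls.

TASK

Lift the orange-framed clear guard flap over the lock gently all the way back to its open stop and leave it there. Turn the black dial, feeling its clicks, until its yellow pointer stands at the yellow mark on the shackle side of the blue lock, then pull the shackle (it has a red tab) fully out. Last, lift the open lock straight up off the hasp, and finish while still holding it up level, dial side up, well clear of the case (its underside at least 5 cm above the case top), leaving the other things on the bench alone.

Things in the scene. Friction and masses are not known exactly. Their poses are not given: they have to be found in the camera images.
- case: grey steel case fixed to the bench, its flat top 45 mm up. Origin on the bench under the lock's centre; +x to the flap's hinge end, -x to the shackle side (x -75 to +110, y +-58 mm). The lock lies on top between 6 to 12 mm high corner guides (1.7 mm play; the middle 30 mm of its y sides are free for fingers). Hinge posts at x = 85, y = +-52, 68 mm above the top
- hasp_hook (a point): top of the fixed steel hasp hook, axes as the case's, 24 mm above the case top: an upside-down L 16 mm wide, foot at case x = -36 mm, nose reaching to x = -56. It stands inside the U of the shackle and its nose covers the closed shackle; the lock can be lifted straight up only with the shackle pulled out
- flap (a joint): hinge of the guard flap along the case's y axis, at case x = +85 mm, z = 107 mm. 0 = level over the lock, grows as the front edge is lifted, up and over towards case +x; 1.75 rad = against its open stop, leaning back a little past upright. A friction hinge: about 0.09 N m, stays where it is left
- flap_hinge (a point): point on the flap's hinge axis, middle of the flap; its axes turn with the flap (its own y axis is the hinge axis, along the case's y)
- flap_handle (a point): centre of the flap's handle: an orange round bar 18 mm in diameter, 22 mm long along the hinge axis, on an arm 9 mm wide and 30 mm long in front of the 90 mm wide, 6 mm thick flap, 135 mm from the hinge axis. Pinched on its two end faces it can turn between the fingers as the flap swings
- lock: loose blue combination lock, about 0.3 to 0.45 kg, body 56 (x) x 52 (y) x 24 mm high, origin at the centre of its underside, dial on top, steel shackle out of its -x side. It lies on the case, its axes along the case's
- dial (a joint): angle of the black dial, anticlockwise from above; 0 = its yellow pointer points to the lock's own -x side, at the yellow mark. A click every 0.524 rad (about 0.05 N m); starts one to three clicks anticlockwise of the mark (+0.52 to +1.57). The shackle is free only within about 0.09 rad of 0, which is a click
- dial_grip (a point): middle of the dial's grip bar: 36 mm long, 10 mm wide, 41 mm above the lock's underside (bar from 30 to 52 mm), on the dial's axis, on a dial disc 42 mm in diameter whose top is 31 mm above the underside: fingertips must stay above that. Its own x axis runs along the bar, the yellow pointer is at the -x end
- shackle (a joint): how far the shackle is pulled out, m: 0 closed, 0.018 fully out, along the lock's own -x. Sliding friction about 2 N, stays where it is left; 1 mm of play when locked
- shackle_tab (a point): centre of the red upright pull tab on the bow of the shackle, 10 (x) x 20 (y) x 28 mm high, 26 mm above the lock's underside (tab from 9 to 37 mm); moves with the shackle; 73 mm from the lock's centre when closed
- tip_box: bystander, fixed: clear pipette tip box, 86 x 121 x 55 mm, origin at the centre of its underside
- dropper_red: bystander, leave alone: red-capped dropper bottle, 70 mm tall, origin at the centre of its underside
- dropper_green: bystander, leave alone: green-capped dropper bottle, 74 mm tall, origin at the centre of its underside
- tape: bystander, leave alone: roll of masking tape, 98 mm wide, 25 mm high, origin at the centre of its underside
- vial: bystander, leave alone: glass vial with black stopper, 33 mm wide, 58 mm tall, origin at the centre of its underside
- timer: bystander, leave alone: white lab timer, 66 x 66 x 19 mm, origin at the centre of its underside
- mouse: bystander, leave alone: black computer mouse, 110 x 58 x 39 mm, origin at the centre of its underside
- pen_3: bystander, leave alone: green pen, 145 mm long, 12 mm thick, origin at the centre of its underside
Not all that is in view belongs to the job. Of the things that look like the case, the larger one is meant.

How it is judged:
On the way, in this order (a step that is already met when the one before it is completed fails the run):
1. the guard flap is back against its open stop (value of joint flap above 1.68 rad and velocity of joint flap below 0.1 rad/s), for 0.2 s.
2. the dial's pointer is at the mark, in its click (value of joint dial between -0.14 and 0.14 rad), for 0.2 s.
3. the shackle is pulled fully out, the lock still on the case (value of joint shackle above 0.015 m and z of lock in the frame of case below 0.055 m), for 0.2 s.
At the end, for the whole second after the job is handed in: The lock is held still in the fingers (over 1 N, speed under 0.03 m/s), touching nothing of the case, its underside over 50 mm above the case top, dial side up within 15 degrees of level, shackle still out by more than 13 mm of its 18, and the guard flap still open to more than 1.65 of 1.75 rad (z of lock in the frame of case above 0.095 m and angle between lock's own z axis and vertical below 0.26 rad and value of joint shackle above 0.013 m and value of joint flap above 1.65 rad and contact force between the fingers and lock above 1 N and contact force between lock and case below 0.1 N and linear speed of lock below 0.03 m/s); the arm keeps its last pose, push and grip.
It fails at once if the guard flap is slammed against its open stop (over 1.5 rad/s in its last part) (value of joint flap above 1.6 rad and velocity of joint flap above 1.5 rad/s).
It fails at once if a bystander is shifted by more than 30 mm (distance of any of dropper_red, dropper_green, tape, vial, timer, mouse, pen_3 from where it was at the start of the episode above 0.03 m).
It also fails if it takes over 72 s, if anything falls off the work surface, if the arm or the gripper's body presses on something with over 40 N, if the wrist force passes 120 N, or if a joint passes its speed limit or range.

## Working session

There is one attempt and no reset: what is moved stays moved. The work goes in short steps, each a Python script; the robot and the scene stay as the last script left them, time stands still between calls to the robot, and variables do not carry over. Pictures are saved under pics/ and viewed, at most 10 in all, crops included, and the job is handed in when it is done.

```bash
ls; mkdir -p pics
python3 - <<'E'
from bench import *
import cv2,numpy as np
a=[]
for n in("side","top"):
    c=capture(n);a.append(c["image"]);print(n,c["intrinsics"].tolist(),c["R"].round(4).tolist(),c["t"].tolist())
    np.savez(f"/tmp/{n}.npz",**c)
    for q in("case","lock","flap_handle","shackle_tab","dial_grip","flap"):
        print(q,[(np.round(d["xy"]).tolist(),round(d["conf"],2)) for d in spot_in(n,q)])
    cv2.imwrite(f"pics/{n}0.png",c["image"])
print(current_clock())
E
```

```text
pics
side [[420.41023482545137, 0.0, 321.50123761495576], [0.0, 420.41023482545137, 199.8809287179402], [0.0, 0.0, 1.0]] [[0.8596, -0.511, -0.0052], [-0.3217, -0.5333, -0.7824], [0.397, 0.6742, -0.6228]] [-0.4369281629687973, 0.21792658601863277, 1.474690991236596]
case [([313.0, 190.0], 0.79), ([244.0, 150.0], 0.78), ([267.0, 176.0], 0.21)]
lock [([320.0, 191.0], 0.49)]
flap_handle [([316.0, 175.0], 0.81), ([242.0, 145.0], 0.68)]
shackle_tab [([332.0, 197.0], 0.63)]
dial_grip [([322.0, 186.0], 0.66), ([314.0, 176.0], 0.62)]
flap [([313.0, 172.0], 0.75), ([249.0, 144.0], 0.55)]
top [[520.2941092217021, 0.0, 316.74706644862624], [0.0, 520.2941092217021, 192.51751835903252], [0.0, 0.0, 1.0]] [[-0.2185, -0.9758, -0.0061], [-0.9442, 0.213, -0.2512], [0.2464, -0.0491, -0.9679]] [0.07283134532561508, 0.5131098645869366, 1.8669292289000647]
case [([281.0, 197.0], 0.85), ([168.0, 254.0], 0.72)]
lock []
flap_handle [([276.0, 192.0], 0.93), ([165.0, 259.0], 0.7)]
shackle_tab [([302.0, 184.0], 0.6)]
dial_grip []
flap [([280.0, 195.0], 0.94), ([166.0, 252.0], 0.75)]
0.7
```

View pics/side0.png

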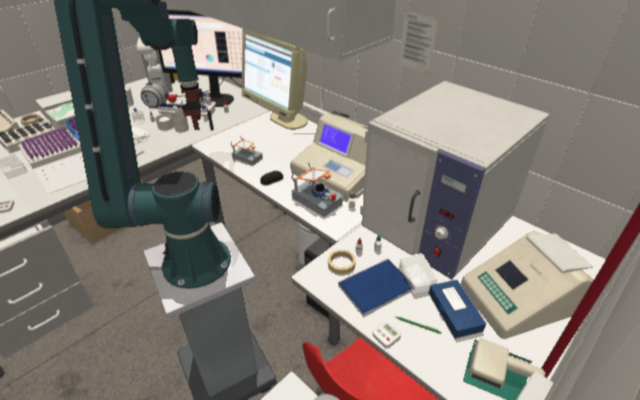

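View pics/top0.png

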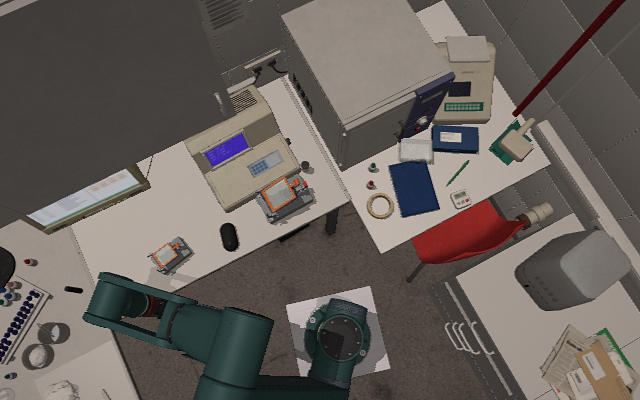

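Candidates for the case: top (281,197) / side (313,190), and top (168,254) / side (244,150). The first is clearly larger; I'll confirm it in a crop and measure its pose.

```bash
cat > h.py <<'E'
from bench import *
import cv2,numpy as np
def cloud(c):
    K=c["intrinsics"];z=c["range_z"];v,u=np.mgrid[:400,:640]
    p=np.stack([(u-K[0,2])/K[0,0]*z,(v-K[1,2])/K[1,1]*z,z],-1)
    P=(p-c["t"])@c["R"];P[z==0]=np.nan;return P
def proj(c,X):
    p=c["R"]@np.asarray(X)+c["t"];q=c["intrinsics"]@p;return q[:2]/q[2]
E
python3 - <<'E'
from h import *
S={n:dict(np.load(f"/tmp/{n}.npz")) for n in("side","top")}
im=[]
for n,(u,v) in (("side",(315,188)),("top",(285,195))):
    im.append(cv2.resize(S[n]["image"][v-37:v+37,u-40:u+40],(400,370),interpolation=cv2.INTER_CUBIC))
cv2.imwrite("pics/crop1.png",np.hstack(im))
for n in S:
    P=cloud(S[n])
    for q,uv in {"side":[(313,190),(316,175),(244,150),(242,145),(332,197)],"top":[(281,197),(276,192),(168,254),(165,259),(302,184),(270,195)]}[n] and [(n,x) for x in {"side":[(313,190),(316,175),(244,150),(242,145),(332,197)],"top":[(281,197),(276,192),(168,254),(165,259),(302,184)]}[n]]:
        print(n,uv,P[uv[1],uv[0]].round(3))
# case area cloud top view
P=cloud(S["top"]).reshape(-1,3)
for n,(u,v) in (("top",(281,197)),("top",(168,254))):
    Q=cloud(S[n]); sub=Q[v-35:v+35,u-38:u+42].reshape(-1,3)
    for a,b in ((.035,.055),(.09,.125)):
        m=sub[(sub[:,2]>a)&(sub[:,2]<b)]
        print(len(m),a,cv2.minAreaRect(m[:,:2].astype(np.float32)*1000),m.mean(0).round(3))
E
```

```text
side (313, 190) [0.51  0.069 0.072]
side (316, 175) [0.53  0.077 0.134]
side (244, 150) [0.411 0.554 0.034]
side (242, 145) [0.398 0.534 0.076]
side (332, 197) [ 0.549 -0.013  0.076]
top (281, 197) [0.514 0.09  0.121]
top (276, 192) [0.535 0.104 0.128]
top (168, 254) [0.409 0.529 0.078]
top (165, 259) [0.394 0.544 0.071]
top (302, 184) [0.568 0.004 0.04 ]
719 0.035 ((537.6975708007812, 78.39802551269531), (136.08921813964844, 285.1666259765625), 21.045516967773438) [0.527 0.072 0.044]
675 0.09 ((562.9742431640625, 140.36514282226562), (165.01637268066406, 218.2840576171875), 80.49177551269531) [0.569 0.14  0.107]
58 0.035 ((412.8620300292969, 533.4308471679688), (76.73985290527344, 121.37019348144531), 28.265920639038086) [0.412 0.521 0.039]
0 0.09 ((0.0, 0.0), (0.0, 0.0), 0.0) [nan nan nan]<stdin>:17: RuntimeWarning: Mean of empty slice.
  ret = um.true_divide(
```

View pics/crop1.png

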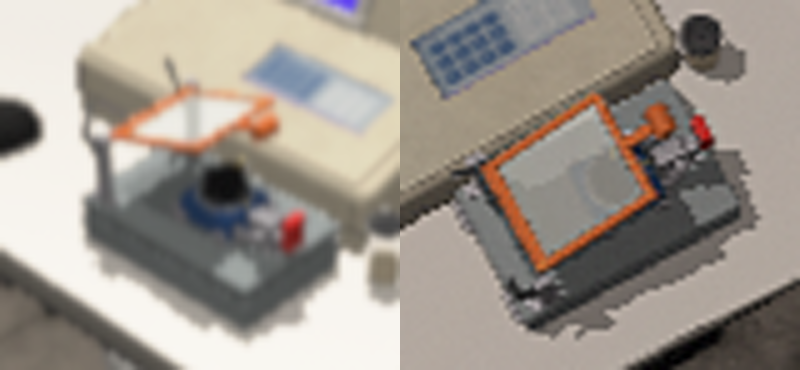

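The crop confirms the larger case: it carries the blue lock, black dial, red tab (top ≈(305,184)) and orange flap handle (top ≈(296,182)). The small look-alike is at top (168,254). Next I'll fit the pose from colours at their known heights.

```bash
cat >> h.py <<'E'
def ray(c,uv,z):
    uv=np.atleast_2d(uv);K=c["intrinsics"];d=np.c_[(uv-K[[0,1],[2,2]])/K[0,0],np.ones(len(uv))]@c["R"]
    o=-c["R"].T@c["t"];return o+d*((z-o[2])/d[:,2:])
def mask(c,lo,hi,box=None):
    h=cv2.cvtColor(c["image"],cv2.COLOR_BGR2HSV);m=cv2.inRange(h,np.array(lo),np.array(hi))>0
    if box is not None:
        b=np.zeros_like(m);u0,v0,u1,v1=box;b[v0:v1,u0:u1]=1;m&=b
    return m
def px(m): v,u=np.nonzero(m);return np.c_[u,v].astype(float)
E
python3 - <<'E'
from h import *
S={n:dict(np.load(f"/tmp/{n}.npz")) for n in("side","top")}
for n,b in (("top",(250,165,315,235)),("side",(275,160,345,220))):
    c=S[n];P=cloud(c)
    o=mask(c,(5,120,90),(18,255,255),b);r=mask(c,(0,150,90),(3,255,255),b)|mask(c,(174,150,90),(180,255,255),b)
    Z=P[o][:,2];print(n,o.sum(),r.sum(),np.nanpercentile(Z,[10,50,90]).round(3))
    W=ray(c,px(o),.107)[:,:2];print(cv2.minAreaRect((W*1000).astype(np.float32)), W.mean(0).round(3))
    if r.sum():print("tab",ray(c,px(r),.071).mean(0).round(3),np.nanmedian(P[r],0).round(3))
# surroundings heights
P=cloud(S["top"]);
g={}
for p in P[100:280,150:360].reshape(-1,3):
    if np.isfinite(p).all():
        k=(int(p[0]//.05),int(p[1]//.05));g.setdefault(k,[]).append(p[2])
print("y cols .40 ..-.20; rows x")
for i in range(6,17): print(round(i*.05,2),[int(1000*np.percentile(g[(i,j)],95)) if (i,j) in g else -1 for j in range(8,-5,-1)])
E
```

```text
top 250 11 [0.106 0.125 0.151]
((538.535400390625, 81.45536804199219), (91.20059204101562, 144.90118408203125), 21.693010330200195) [0.534 0.091]
tab [ 0.56  -0.005  0.071] [ 0.556 -0.005  0.081]
side 60 16 [0.112 0.144 0.161]
((541.5203857421875, 112.32327270507812), (80.36622619628906, 121.95816802978516), 47.144081115722656) [0.548 0.104]
tab [ 0.556 -0.009  0.071] [ 0.553 -0.012  0.075]
y cols .40 ..-.20; rows x
0.3 [4, 5, 5, -737, -741, -737, -735, -736, -738, -736, -734, -732, -736]
0.35 [6, 6, 25, 8, 5, 3, -1, -736, -733, -735, -737, -734, -737]
0.4 [6, 5, 39, 29, 5, 7, 5, 4, 3, 2, -14, -734, 1]
0.45 [6, 6, 37, 22, 7, 48, 119, 130, 46, 8, 3, 2, 7]
0.5 [7, 6, 73, 78, 57, 104, 126, 142, 152, 45, 5, 6, 6]
0.55 [6, 7, 90, 92, 89, 108, 128, 145, 155, 73, 6, 417, 445]
0.6 [568, 705, 784, 752, 100, 695, 93, 88, 83, 61, 6, 453, 459]
0.65 [6, 158, 165, 715, 697, 647, 103, 101, 94, 8, 6, 455, 458]
0.7 [7, 214, 211, 210, 206, 165, 128, 109, 100, 6, 7, 389, -1]
0.75 [6, 216, 217, 217, 216, 212, 207, 188, 115, 7, 242, 313, -1]
0.8 [5, -1, -1, 210, 218, 217, 216, 214, 7, 7, 193, -1, -1]
```

```bash
cat >> h.py <<'E'
from scipy.spatial.transform import Rotation as Rot
def down(yaw):  # tool z down, tool y axis at world angle yaw
    y=np.array([np.cos(yaw),np.sin(yaw),0]);z=np.array([0,0,-1.]);return Rot.from_matrix(np.c_[np.cross(y,z),y,z]).as_quat()
E
python3 - <<'E'
from h import *
print(current_orientation())
print(Rot.from_quat(current_orientation()).as_matrix().round(2).tolist())
Y=np.radians(111.7)
for s in (90,-90):
    for p in ((.5,.06,.42),(.53,.06,.1)): print(s,inverse_kinematics(p,down(Y+np.radians(s))))
s=min((90,-90),key=lambda s:abs(inverse_kinematics((.5,.06,.42),down(Y+np.radians(s)))[5]))
p=np.array(current_position());servo_line([p[0],p[1],.40],rate=.3)
move_ptp((.5,.04,.42),down(Y+np.radians(s)))
c=capture("wrist");np.savez("/tmp/w1.npz",**c);cv2.imwrite("pics/w1.png",c["image"])
print(s,current_clock(),c["R"].round(3).tolist(),(-c["R"].T@c["t"]).round(3),current_position())
for q in("case","flap_handle","flap","shackle_tab","dial_grip","lock"):print(q,[(np.round(d["xy"]).tolist(),round(d["conf"],2)) for d in spot_in("wrist",q)])
E
```

```text
[ 1.90231862e-01  9.81739191e-01 -1.59990547e-05  1.48247474e-05]
[[-0.93, 0.37, 0.0], [0.37, 0.93, -0.0], [-0.0, -0.0, -1.0]]
90 [-1.78199957e-02  8.58061270e-02  1.31091894e+00 -4.44089210e-16
  1.74486758e+00  2.74503621e+00]
90 [-1.68092374e-02  3.58397200e-01  1.75132585e+00 -4.44089210e-16
  1.03186960e+00  2.74604697e+00]
-90 [-1.78199957e-02  8.58061270e-02  1.31091894e+00 -4.44089210e-16
  1.74486758e+00 -3.96556443e-01]
-90 [-1.68092374e-02  3.58397200e-01  1.75132585e+00 -4.44089210e-16
  1.03186960e+00 -3.95545685e-01]
-90 3.7167 [[0.928, 0.372, -0.001], [0.361, -0.901, 0.241], [0.089, -0.224, -0.971]] [0.477 0.102 0.621] [0.49999593 0.04077272 0.41992983]
case [([342.0, 139.0], 0.91), ([337.0, 194.0], 0.49)]
flap_handle [([347.0, 140.0], 0.97)]
flap [([346.0, 138.0], 0.57), ([342.0, 139.0], 0.51)]
shackle_tab [([337.0, 178.0], 0.74)]
dial_grip [([337.0, 179.0], 0.73)]
lock [([338.0, 179.0], 0.46)]
```

View pics/w1.png

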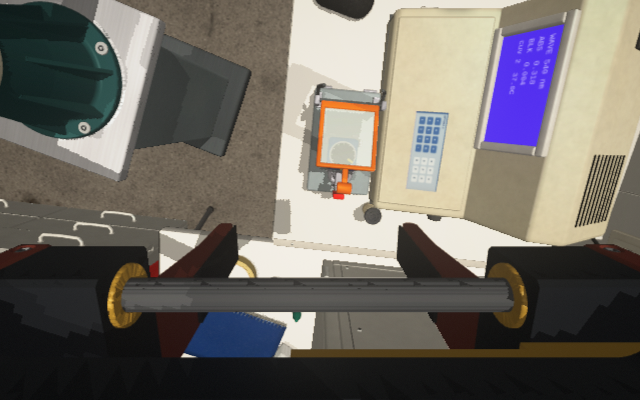

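```bash
cat > fit.py <<'E'
from h import *
from scipy.optimize import least_squares
S={n:dict(np.load(f"/tmp/{n}.npz")) for n in("side","top")};S["wrist"]=dict(np.load("/tmp/w1.npz"))
B={"top":(250,165,315,235),"wrist":(295,80,400,215)}
obs=[]
for n,b in B.items():
    c=S[n];m=mask(c,(4,110,80),(19,255,255),b)
    r=mask(c,(0,150,80),(3,255,255),b)|mask(c,(174,150,80),(180,255,255),b)
    cn=max(cv2.findContours(m.astype(np.uint8),cv2.RETR_EXTERNAL,cv2.CHAIN_APPROX_NONE)[0],key=cv2.contourArea)
    f=cv2.drawContours(np.zeros(m.shape,np.uint8),[cn],-1,1,-1)
    k=cv2.morphologyEx(f,cv2.MORPH_OPEN,np.ones((17,17),np.uint8)if n=="wrist" else cv2.getStructuringElement(cv2.MORPH_ELLIPSE,(15,15)))
    h=(f>0)&~(cv2.dilate(k,np.ones((3,3)))>0);nl,L,st,ce=cv2.connectedComponentsWithStats(h.astype(np.uint8))
    i=1+np.argmax(st[1:,4]);print(n,"handle blob",st[i],ce[i].round(1),"tab",px(r).mean(0).round(1),r.sum(),"rect",cv2.boxPoints(cv2.minAreaRect(px(k>0).astype(np.float32))).round(1).tolist())
    cv2.imwrite(f"/tmp/dbg_{n}.png",np.dstack([f*100+k*100,h*255,r*255]))
def crop(n,u0,v0,u1,v1,s):return cv2.resize(S[n]["image"][v0:v1,u0:u1],None,fx=s,fy=s,interpolation=cv2.INTER_CUBIC)
a=crop("wrist",300,80,400,210,4);b=crop("top",255,170,311,230,6)
H=max(len(a),len(b));pad=lambda i:np.vstack([i,np.zeros((H-len(i),i.shape[1],3),np.uint8)])
cv2.imwrite("pics/c2.png",np.hstack([pad(a),pad(b)]))
E
python3 fit.py
```

```text
top handle blob [292 179   8   8  40] [295.8 182.3] tab [304.6 183.2] 11 rect [[259.5, 191.3000030517578], [283.79998779296875, 176.10000610351562], [296.79998779296875, 196.89999389648438], [272.3999938964844, 212.10000610351562]]
wrist handle blob [336 171  16  24 244] [343.9 184.5] tab [337.4 195.4] 62 rect [[315.29998779296875, 167.10000610351562], [320.1000061035156, 99.80000305175781], [379.6000061035156, 104.0], [374.79998779296875, 171.3000030517578]][ WARN:0@0.276] global loadsave.cpp:1063 imwrite_ Unsupported depth image for selected encoder is fallbacked to CV_8U.
```

View pics/c2.png

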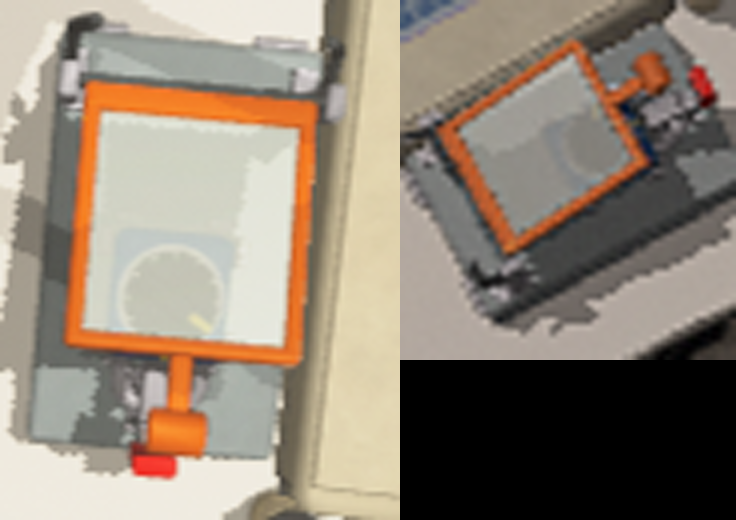

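The view shows the flap raised slightly, the handle at wrist (344.5,188), the tab at (338.7,195.7), and the dial pointer off toward lower right. Fitting the pose now.

```bash
cat > fit2.py <<'E'
from h import *
from scipy.optimize import least_squares
S={n:dict(np.load(f"/tmp/{n}.npz")) for n in("side","top")};S["wrist"]=dict(np.load("/tmp/w1.npz"))
O={"wrist":dict(h=(344.5,188),t=(338.7,195.7),h1=(321.2,100.5),h0=(379.2,105.5),f0=(374.2,170.5),f1=(316.5,166.7)),
"top":dict(h=(297,182),t=(305.5,184.2),h1=(273.7,211.7),f1=(296.7,197),h0=(261.3,191.3),f0=(284.5,176.7)),
"side":dict(h=(328,175.4),t=(333.5,197.4))}
def T(q):
    cx,cy,yaw=q[:3];R=Rot.from_euler("z",yaw).as_matrix();return lambda p:R@np.array(p)+[cx,cy,0]
def pts(q):
    w=T(q);f=lambda r,y:w((.085-r*np.cos(q[3]),y,.107+r*np.sin(q[3])))
    return dict(h=f(.135,0),t=w((-.073,0,.071)),h1=f(q[4],.045),h0=f(q[4],-.045),f1=f(q[5],.045),f0=f(q[5],-.045))
def res(q):
    P=pts(q);return np.concatenate([[ (proj(S[n],P[k])-uv)*(1 if n!="wrist" else .6) for k,uv in o.items()] for n,o in O.items() if 0 or True and o] if False else [(proj(S[n],P[k])-uv) for n,o in O.items() for k,uv in o.items()])
s=least_squares(res,[.531,.061,1.95,.3,0,.105],loss="soft_l1");q=s.x
print(q.round(4),np.degrees(q[2]).round(2));print(s.fun.reshape(-1,2).round(1).tolist() if 0 else res(q).reshape(-1,2).round(1).tolist())
P=pts(q);print("handle",P["h"].round(4),"tab",P["t"].round(4))
# case outline check vs top depth
np.save("/tmp/q.npy",q)
E
python3 fit2.py
```

```text
[5.3990e-01 6.3000e-02 1.8698e+00 3.4860e-01 4.0000e-04 1.0480e-01] 107.13
[[-0.7, 0.1], [-0.4, -0.4], [-0.2, 0.1], [-1.0, 0.0], [0.2, 0.5], [-0.7, -0.5], [-0.2, -1.2], [-0.5, -1.4], [-0.9, -0.2], [-0.6, -1.1], [-0.4, -0.8], [-0.6, -1.8], [0.1, 0.6], [0.4, -1.3]]
handle [0.5522 0.023  0.1531] tab [ 0.5614 -0.0068  0.071 ]
```

```bash
cat >> h.py <<'E'
q=np.load("/tmp/q.npy")
def W(x,y,z): R=Rot.from_euler("z",q[2]).as_matrix();return R@[x,y,z]+[q[0],q[1],0]
D=down(q[2]-np.pi/2)
E
python3 - <<'E'
from h import *
H=lambda f:W(.085-.135*np.cos(f),0,.107+.135*np.sin(f)-.014)
f0=q[3]
move_ptp(H(f0)+[0,0,.09],D);move_gripper(.055)
hit=servo_line(H(f0),rate=.12,contact_N=8);print("hit",hit,current_position(),H(f0))
move_gripper(0);print("gap",current_finger_gap(),current_grip_force(),current_force())
if not hit and .017<current_finger_gap()<.028:
    for f in np.append(np.linspace(f0,1.6,9)[1:],[1.68,1.74,1.77]):
        servo_line(H(f),rate=.1 if f<1.5 else .04);print(round(f,2),current_force().round(1),(current_position()-H(f)).round(3))
    sleep(.3);c=capture("side");cv2.imwrite("pics/s2.png",cv2.resize(c["image"][120:230,260:400],None,fx=4,fy=4,interpolation=cv2.INTER_CUBIC))
print(current_finger_gap(),current_clock())
E
```

```text
hit False [0.5528332  0.02291791 0.13968942] [0.55222441 0.02297653 0.13911391]
gap 0.0002977412100907909 0.0 [ 0.60659047 -0.4036251   0.92753497]
0.0002977412100907909 7.35
```

Run:
```python
from h import *
a=capture("wrist");np.savez("/tmp/w2.npz",**a);b=capture("side")
A=cv2.resize(a["image"][80:380,180:500],(400,375));Bm=cv2.resize(b["image"][130:225,270:370],(400,380),interpolation=cv2.INTER_CUBIC)
cv2.imwrite("pics/c3.png",np.hstack([A,Bm[:375]]))
P=cloud(a);m=mask(a,(4,110,80),(19,255,255));print(m.sum())
X=P[m];X=X[np.isfinite(X).all(1)];R=Rot.from_euler("z",q[2]).as_matrix();C=(X-[q[0],q[1],0])@R
print(np.percentile(C,[2,25,50,75,98],axis=0).round(3))
```

```text
7984
[[-0.035 -0.045  0.11 ]
 [-0.01  -0.032  0.113]
 [ 0.022 -0.001  0.132]
 [ 0.076  0.031  0.144]
 [ 0.085  0.045  0.279]]
```

View pics/c3.png

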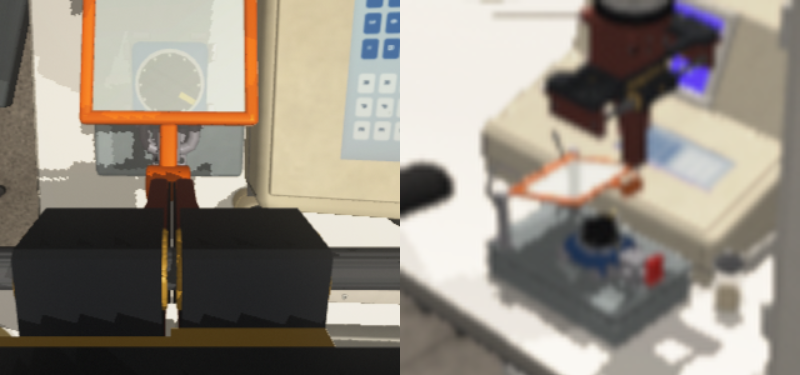

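The fingers shut on nothing, just beside or above the handle (crop (168,172)). I'll re-measure the handle from this close depth view.

Run:
```python
from h import *
a=dict(np.load("/tmp/w2.npz"))
P=cloud(a);m=mask(a,(4,110,80),(19,255,255));R=Rot.from_euler("z",q[2]).as_matrix()
C=(P-[q[0],q[1],0])@R
ok=m&np.isfinite(C[...,2])&(C[...,2]<.2)
for lo in np.arange(-.07,.09,.01):
    k=ok&(C[...,0]>=lo)&(C[...,0]<lo+.01)
    if k.sum()>5: print(round(lo,3),k.sum(),C[k][:,1].min().round(3),C[k][:,1].max().round(3),np.percentile(C[k][:,2],[5,50,95]).round(3))
k=ok&(abs(C[...,1])<.02)&(C[...,0]<-.02);p=px(k);print("handle/arm px range",p.min(0),p.max(0))
for v in range(int(p[:,1].min()),int(p[:,1].max())+1,3):
    r=k[v]; 
    if r.any(): print(v,np.nonzero(r)[0][[0,-1]],np.median(C[v][r],0).round(4))
```

```text
-0.05 25 0.008 0.071 [-0.001  0.16   0.161]
-0.04 495 -0.055 0.078 [0.15  0.157 0.161]
-0.03 241 -0.004 0.004 [0.147 0.149 0.152]
-0.02 862 -0.045 0.045 [0.143 0.144 0.147]
-0.01 1101 -0.045 0.077 [0.141 0.143 0.145]
0.0 337 -0.046 0.077 [0.137 0.139 0.141]
0.01 326 -0.046 0.045 [0.133 0.135 0.137]
0.02 331 -0.045 0.074 [0.129 0.131 0.133]
0.03 328 -0.046 0.074 [0.126 0.128 0.13 ]
0.04 321 -0.046 0.045 [0.122 0.125 0.126]
0.05 335 -0.046 0.071 [0.118 0.121 0.123]
0.06 312 -0.046 0.071 [0.115 0.117 0.119]
0.07 1246 -0.046 0.071 [0.112 0.113 0.115]
0.08 1171 -0.046 0.069 [0.11  0.111 0.113]
handle/arm px range [297. 180.] [332. 237.]
180 [308 308] [-0.0312  0.0071  0.0517]
192 [308 321] [-0.0206  0.0002  0.1475]
195 [308 321] [-0.0224  0.0002  0.1483]
198 [308 321] [-0.0241  0.0002  0.1492]
201 [308 321] [-0.0259  0.0002  0.1498]
204 [308 321] [-0.0276  0.0002  0.1506]
207 [308 321] [-0.0294  0.0002  0.151 ]
210 [307 321] [-0.0312  0.0005  0.1516]
213 [298 330] [-0.0325  0.0004  0.1538]
216 [297 331] [-0.0336  0.0004  0.1563]
219 [297 332] [-3.490e-02  1.000e-04  1.583e-01]
222 [297 332] [-3.640e-02  1.000e-04  1.594e-01]
225 [297 318] [-0.0378  0.0088  0.161 ]
228 [297 299] [-0.0398  0.0101  0.1606]
231 [297 299] [-0.0415  0.0099  0.1611]
234 [297 298] [-0.0438  0.0104  0.1601]
237 [297 297] [-0.0467  0.0109  0.1575]
```

Run:
```python
from h import *
a=dict(np.load("/tmp/w2.npz"));P=cloud(a);R=Rot.from_euler("z",q[2]).as_matrix();C=(P-[q[0],q[1],0])@R
print(((current_position()-[q[0],q[1],0])@R).round(4),current_finger_gap(),current_orientation().round(3),D.round(3))
for v in range(216,262,4): print(v,[(u,*C[v,u].round(3).tolist()) for u in (304,312,318,326,332)])
cv2.imwrite("pics/c4.png",cv2.resize(a["image"][180:270,260:370],None,fx=6,fy=6,interpolation=cv2.INTER_CUBIC))
```

```text
[-0.0419  0.      0.1391] 0.000710100504085976 [ 0.594  0.805 -0.    -0.   ] [0.594 0.805 0.    0.   ]
216 [(304, -0.034, 0.007, 0.156), (312, -0.034, 0.002, 0.156), (318, -0.033, -0.002, 0.157), (326, -0.034, -0.007, 0.157), (332, -0.034, -0.011, 0.155)]
220 [(304, -0.035, 0.006, 0.159), (312, -0.035, 0.002, 0.16), (318, -0.035, -0.002, 0.159), (326, -0.036, -0.007, 0.158), (332, -0.036, -0.011, 0.157)]
224 [(304, -0.03, 0.005, 0.181), (312, -0.03, 0.001, 0.181), (318, -0.037, -0.002, 0.16), (326, -0.031, -0.006, 0.18), (332, -0.031, -0.009, 0.18)]
228 [(304, -0.031, 0.005, 0.186), (312, -0.031, 0.001, 0.187), (318, -0.032, -0.002, 0.183), (326, -0.03, -0.006, 0.187), (332, -0.03, -0.009, 0.188)]
232 [(304, -0.031, 0.005, 0.192), (312, -0.03, 0.001, 0.194), (318, -0.032, -0.002, 0.189), (326, -0.03, -0.006, 0.193), (332, -0.03, -0.009, 0.193)]
236 [(304, -0.03, 0.005, 0.199), (312, -0.03, 0.001, 0.199), (318, -0.032, -0.002, 0.194), (326, -0.03, -0.006, 0.198), (332, -0.03, -0.009, 0.199)]
240 [(304, -0.03, 0.005, 0.204), (312, -0.03, 0.001, 0.205), (318, -0.031, -0.002, 0.201), (326, -0.03, -0.006, 0.204), (332, -0.03, -0.008, 0.204)]
244 [(304, -0.03, 0.004, 0.209), (312, -0.031, 0.001, 0.208), (318, -0.031, -0.002, 0.206), (326, -0.03, -0.005, 0.209), (332, -0.031, -0.008, 0.208)]
248 [(304, -0.009, 0.002, 0.264), (312, -0.031, 0.001, 0.212), (318, -0.034, -0.002, 0.205), (326, -0.008, -0.004, 0.266), (332, -0.008, -0.005, 0.265)]
252 [(304, -0.008, 0.002, 0.267), (312, -0.03, 0.001, 0.217), (318, -0.036, -0.002, 0.205), (326, -0.008, -0.004, 0.268), (332, -0.008, -0.005, 0.267)]
256 [(304, -0.008, 0.002, 0.27), (312, -0.03, 0.001, 0.221), (318, -0.037, -0.002, 0.207), (326, -0.009, -0.004, 0.269), (332, -0.008, -0.005, 0.269)]
260 [(304, -0.008, 0.002, 0.272), (312, -0.03, 0.001, 0.225), (318, -0.039, -0.002, 0.207), (326, -0.008, -0.004, 0.272), (332, -0.009, -0.005, 0.27)]
```

View pics/c4.png

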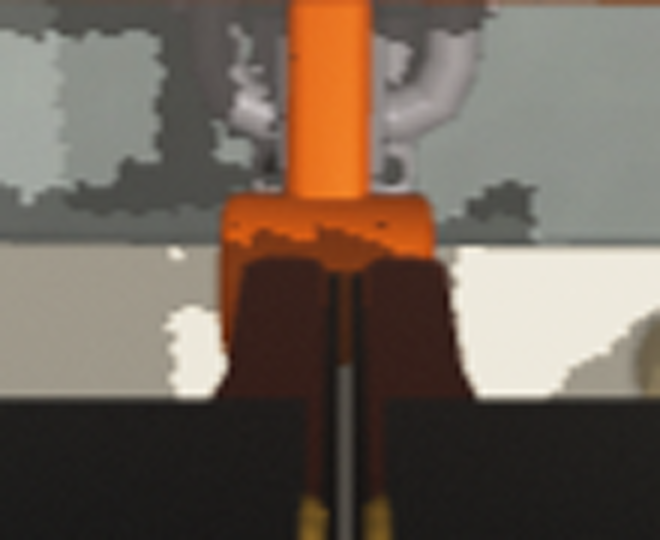

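Run:
```python
from h import *
for n,cols in (("w1",(225,232,236,400,405,410)),("w2",(308,326))):
    a=dict(np.load(f"/tmp/{n}.npz"));P=cloud(a)
    print(n,(-a["R"].T@a["t"]).round(4))
    for u in cols:
        col=P[:,u,2];print(u,[(v,*P[v,u].round(3)) for v in range(216,300,6)][:9])
```

```text
w1 [0.4772 0.1019 0.6206]
225 [(216, np.float64(0.246), np.float64(-0.45), np.float64(-0.75)), (222, np.float64(0.254), np.float64(-0.478), np.float64(-0.751)), (228, np.float64(0.453), np.float64(0.034), np.float64(0.468)), (234, np.float64(0.456), np.float64(0.035), np.float64(0.476)), (240, np.float64(0.457), np.float64(0.035), np.float64(0.481)), (246, np.float64(0.458), np.float64(0.031), np.float64(0.481)), (252, np.float64(0.459), np.float64(0.029), np.float64(0.482)), (258, np.float64(0.46), np.float64(0.026), np.float64(0.482)), (264, np.float64(0.461), np.float64(0.023), np.float64(0.482))]
232 [(216, np.float64(0.275), np.float64(-0.439), np.float64(-0.751)), (222, np.float64(0.284), np.float64(-0.468), np.float64(-0.755)), (228, np.float64(0.456), np.float64(0.034), np.float64(0.464)), (234, np.float64(0.458), np.float64(0.033), np.float64(0.469)), (240, np.float64(0.459), np.float64(0.03), np.float64(0.469)), (246, np.float64(0.46), np.float64(0.027), np.float64(0.47)), (252, np.float64(0.461), np.float64(0.024), np.float64(0.471)), (258, np.float64(0.462), np.float64(0.
[... 2886 characters left out ...]
np.float64(0.542), np.float64(0.055), np.float64(0.271)), (264, np.float64(0.542), np.float64(0.054), np.float64(0.273))]
326 [(216, np.float64(0.556), np.float64(0.033), np.float64(0.157)), (222, np.float64(0.557), np.float64(0.031), np.float64(0.16)), (228, np.float64(0.555), np.float64(0.036), np.float64(0.187)), (234, np.float64(0.554), np.float64(0.036), np.float64(0.196)), (240, np.float64(0.554), np.float64(0.036), np.float64(0.204)), (246, np.float64(0.546), np.float64(0.056), np.float64(0.263)), (252, np.float64(0.546), np.float64(0.056), np.float64(0.268)), (258, np.float64(0.546), np.float64(0.056), np.float64(0.27)), (264, np.float64(0.546), np.float64(0.056), np.float64(0.273))]
```

Wrist depth shows, in both pictures, that the real fingertips are about 39 mm short of the reported TCP (tip z ≈0.178 here against a reported 0.139). That agrees with the missed grasp, so I'll correct for it.

```bash
cat >> h.py <<'E'
OFF=np.array([0,0,.039])   # real tips lie this far above the reported TCP (tool down)
E
python3 - <<'E'
from h import *
H=lambda f:W(.085-.135*np.cos(f),0,.107+.135*np.sin(f)-.014)-OFF
f0=q[3]
move_gripper(.055)
hit=servo_line(H(f0),rate=.08,contact_N=6);print("hit",hit,current_position(),H(f0))
move_gripper(0);print("gap",current_finger_gap(),current_grip_force(),current_force())
if not hit and .017<current_finger_gap()<.028:
    for f in np.append(np.linspace(f0,1.6,9)[1:],[1.68,1.74,1.77]):
        servo_line(H(f),rate=.1 if f<1.5 else .04);print(round(f,2),current_force().round(1),(current_position()-H(f)).round(3))
    sleep(.3);c=capture("side");np.savez("/tmp/s2.npz",**c)
print(current_finger_gap(),current_clock())
E
```

```text
hit False [0.55228671 0.02294965 0.10005165] [0.55222441 0.02297653 0.10011391]
gap 0.021544035082389203 30.00025749206543 [-3.58492323 -3.77596267  1.3823339 ]
0.51 [-4.2 -1.8  1.8] [-0.002  0.     0.   ]
0.66 [-5.2 -1.6 -0.8] [-0.002  0.001  0.   ]
0.82 [-6.5 -0.8 -0.8] [-0.002  0.001  0.001]
0.97 [-6.6 -1.4  0.4] [-0.002  0.001  0.001]
1.13 [-6.5 -1.2  0.7] [-0.002  0.001  0.001]
1.29 [-5.8 -1.7 -0.1] [-0.001  0.001  0.001]
1.44 [-4.7 -1.6  2. ] [-0.001  0.001  0.001]
1.6 [-6.4 -2.5  2.6] [-0.001  0.001  0.001]
1.68 [-6.  -2.8  4.3] [-0.001  0.001  0.001]
1.74 [-5.7 -1.7  6. ] [-0.001  0.001  0.001]
1.77 [-6.4 -1.8  5.7] [-0.001  0.001  0.002]
0.0216395019097439 14.2083
```

Run:
```python
from h import *
H=lambda f:W(.085-.135*np.cos(f),0,.107+.135*np.sin(f)-.014)-OFF
ex=W(1,0,0)-W(0,0,0)
for f in (1.79,1.81,1.83,1.85,1.87):
    servo_line(H(f),rate=.03);F=current_force();print(f,F.round(1),"along x",round(F@ex,1),((current_position()-H(f))@ex).round(4))
    if F@ex<-6:break
sleep(.3);print(current_position(),H(f),current_clock())
```

```text
1.79 [-7.  -1.3  6.8] along x 0.8 0.0011
1.81 [-6.3 -1.2  7.5] along x 0.7 0.0011
1.83 [-6.5 -6.3  9.1] along x -4.1 -0.0004
1.85 [ -6.  -14.9  12.3] along x -12.5 -0.0029
[0.50452746 0.17693338 0.18640556] [0.50388401 0.17977881 0.18377215] 15.5083
```

Run:
```python
from h import *
H=lambda f:W(.085-.135*np.cos(f),0,.107+.135*np.sin(f)-.014)-OFF
servo_line(H(1.815),rate=.04);move_gripper(.06)
p=current_position();servo_line([p[0],p[1],.27],rate=.15)
servo_line(W(-.05,0,.25),rate=.3);sleep(.2)
c=capture("wrist");np.savez("/tmp/w3.npz",**c);cv2.imwrite("pics/w3.png",cv2.resize(c["image"][0:250,200:480],(784,700))[:600])
print(current_clock())
for k in("flap_handle","shackle_tab","dial_grip","lock"):print(k,[(np.round(d["xy"]).tolist(),round(d["conf"],2)) for d in spot_in("wrist",k)])
```

```text
18.2167
flap_handle [([316.0, 28.0], 0.92)]
shackle_tab [([316.0, 181.0], 0.6)]
dial_grip [([316.0, 136.0], 0.93)]
lock [([317.0, 138.0], 0.9), ([244.0, 329.0], 0.6)]
```

View pics/w3.png

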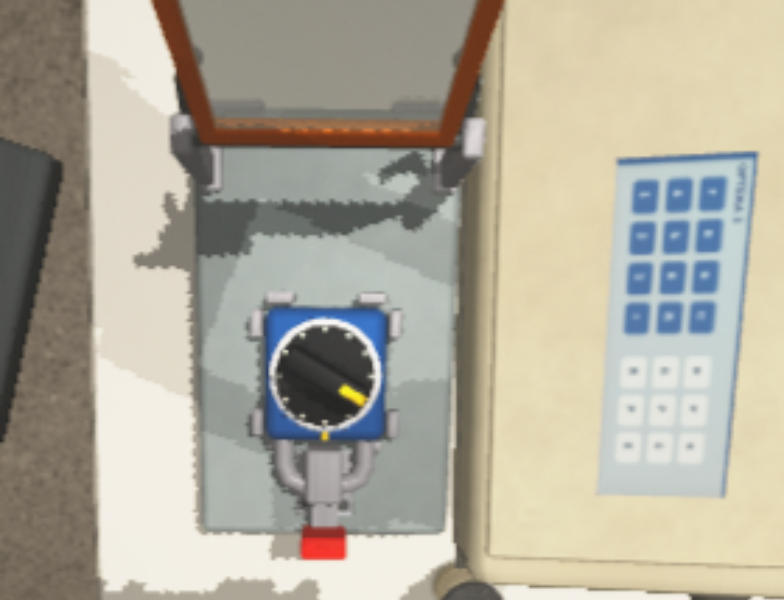

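The flap stands open, and the lock, dial (px ≈(316,135)) and tab (≈(315,194)) are all in clear view, with the pointer roughly two clicks anticlockwise. Now computing exact positions.

Run:
```python
from h import *
c=dict(np.load("/tmp/w3.npz"));R=Rot.from_euler("z",q[2]).as_matrix();L=lambda X:(X-[q[0],q[1],0])@R
box=(280,95,350,205)
b=mask(c,(105,120,60),(125,255,255),box);r=mask(c,(0,150,80),(4,255,255),box)|mask(c,(174,150,80),(180,255,255),box)
y=mask(c,(22,120,120),(35,255,255),box)
cc=L(ray(c,px(b),.069));print("body rect(case frame mm)",cv2.minAreaRect((cc[:,:2]*1000).astype(np.float32)))
ch=cv2.convexHull(px(b).astype(np.float32))[:,0]
P=cloud(c);LP=L(P)
print("tab px",px(r).mean(0),"by ray z.082 ",L(ray(c,px(r),.082)).mean(0).round(4),"cloud pct",np.nanpercentile(LP[r],[5,50,95],axis=0).round(4).tolist())
n,lab,st,ce=cv2.connectedComponentsWithStats(y.astype(np.uint8));print(st[1:].tolist(),ce[1:].round(1).tolist())
# bar from depth
k=np.zeros_like(b);k[100:170,285:350]=1;k&=(LP[...,2]>.088)&(LP[...,2]<.104)
x=LP[k][:,:2]*1000;print("bar",cv2.minAreaRect(x.astype(np.float32)),x.mean(0).round(1),np.median(LP[k][:,2]),len(x))
i=1+np.argmax(st[1:,4]);print("pointer",L(ray(c,ce[i],.097)).round(4))
# case top extents, z
k=(abs(LP[...,2]-.045)<.004)&(abs(LP[...,0])<.13)&(abs(LP[...,1])<.075);x=LP[k];print("case top z",np.median(x[:,2]),cv2.minAreaRect((x[:,:2]*1000).astype(np.float32)))
```

```text
body rect(case frame mm) ((0.9612770080566406, 0.15955352783203125), (53.64458084106445, 50.21767044067383), 0.16168300807476044)
tab px [314.97590361 193.89759036] by ray z.082  [-0.0699  0.001   0.082 ] cloud pct [[-0.0764, -0.0075, 0.0666], [-0.0701, 0.0009, 0.0816], [-0.067, 0.0093, 0.0833]]
[[321, 137, 10, 8, 43], [315, 154, 2, 3, 6]] [[325.4, 140.7], [315.5, 155.0]]
bar ((0.8206567764282227, -0.45379066467285156), (36.16055679321289, 9.95059871673584), 59.71350860595703) [ 1.1 -0.3] 0.09679580962840344 298
pointer [[-0.0057 -0.0106  0.097 ]]
case top z 0.044919156507742634 ((-6.587516784667969, -8.698997497558594), (132.7793426513672, 202.64501953125), 89.55310821533203)
```

Run:
```python
from h import *
o=lambda d:down(q[2]-np.pi/2+np.radians(d))
B=lambda z:W(.001,-.0002,z)-OFF
move_gripper(.055)
move_ptp(B(.17),o(40));print(current_joint_pos().round(2))
hit=servo_line(B(.082),rate=.1,contact_N=5);print(hit,current_position(),B(.082),current_force().round(1))
move_gripper(0);print("gap",current_finger_gap(),current_grip_force(),current_force().round(1),current_torque().round(3))
if .007<current_finger_gap()<.014:
    for d in (30,20,10,0,-2,0):
        move_ptp(B(.082),o(d));print(d,current_torque().round(3),current_force().round(1),current_finger_gap())
print(current_clock())
```

```text
[-0.01  0.33  1.69 -0.    1.11 -1.  ]
False [0.54047771 0.06395787 0.04359545] [0.53978283 0.06401227 0.043     ] [-0.2  0.4 -0.5]
gap 0.01273288869005661 28.091989383101463 [-3.7 -3.8  4.6] [-0.691  0.666  0.461]
30 [ 0.037  0.022 -0.044] [ 0.1 -0.1 -2.3] 0.00969667912121622
20 [-0.599  0.4    0.052] [-1.8 -3.8  1.2] 0.00961944690995081
10 [-0.288  0.195 -0.039] [-1.8 -1.2 -1.2] 0.00982956598744565
0 [-0.088  0.141 -0.04 ] [-0.3 -0.1 -1.6] 0.009740494176501358
-2 [0.098 0.227 0.057] [-0.8  0.9 -2.7] 0.009491637048979268
0 [0.064 0.208 0.015] [-0.8  1.  -3. ] 0.009585675702052548
22.85
```

Run:
```python
from h import *
move_gripper(.045)
p=current_position();servo_line([p[0],p[1],.131],rate=.15)
Tb=lambda x,z:W(x,.001,z)-OFF
move_gripper(.05)
move_ptp(Tb(-.077,.125),D)
c=capture("wrist");np.savez("/tmp/w4.npz",**c)
hit=servo_line(Tb(-.077,.061),rate=.1,contact_N=5);print(hit,current_position(),Tb(-.077,.061))
move_gripper(0);print("gap",current_finger_gap(),current_force().round(1))
ex=W(1,0,0)-W(0,0,0)
if not hit and .017<current_finger_gap()<.023:
    for x in (-.08,-.085,-.09,-.095,-.097):
        servo_line(Tb(x,.061),rate=.05);print(x,round(current_force()@ex,1),((current_position()-Tb(x,.061))@ex).round(4),current_finger_gap())
print(current_clock())
```

```text
False [ 0.56206851 -0.01071564  0.02244377] [ 0.5616154  -0.01087951  0.022     ]
gap 0.01981850644855678 [ 0.6 -0.2  1.8]
-0.08 0.8 -0.0002 0.019971347750306102
-0.085 -0.0 -0.0007 0.019885761723387102
-0.09 -0.6 -0.0007 0.01955656923225756
-0.095 -0.9 -0.0006 0.01952766944126929
-0.097 1.1 0.0001 0.019550969290064498
27.7417
```

Run:
```python
from h import *
Tb=lambda x,z:W(x,.001,z)-OFF;ex=W(1,0,0)-W(0,0,0)
for x in (-.098,-.099,-.1,-.101):
    servo_line(Tb(x,.061),rate=.05);F=current_force()@ex;print(x,round(F,1))
    if F>6:break
move_gripper(.05);servo_line(Tb(x,.125),rate=.15)
servo_line(Tb(-.07,.25),rate=.3);sleep(.2)
c=capture("wrist");np.savez("/tmp/w5.npz",**c);cv2.imwrite("pics/w5.png",cv2.resize(c["image"][0:250,200:480],(560,500)))
R=Rot.from_euler("z",q[2]).as_matrix();L=lambda X:(X-[q[0],q[1],0])@R
LP=L(cloud(c));near=(abs(LP[...,0])<.13)&(abs(LP[...,1])<.04)
r=(mask(c,(0,150,80),(4,255,255))|mask(c,(174,150,80),(180,255,255)))&near
b=mask(c,(105,120,60),(125,255,255))&near
print("tab",np.nanpercentile(LP[r],[5,50,95],axis=0).round(4).tolist());cc=L(ray(c,px(b),.069));print("body",cv2.minAreaRect((cc[:,:2]*1000).astype(np.float32)),np.median(LP[b][:,2]))
k=(LP[...,2]>.088)&(LP[...,2]<.104)&(np.hypot(LP[...,0],LP[...,1])<.025);x=LP[k][:,:2]*1000;print("bar",cv2.minAreaRect(x.astype(np.float32)))
print(current_clock())
```

```text
-0.098 2.2
-0.099 4.2
-0.1 7.8
tab [[-0.0957, -0.0081, 0.0682], [-0.0895, 0.0005, 0.0814], [-0.0866, 0.0082, 0.0829]]
body ((-0.6938114166259766, -1.1360492706298828), (49.73100662231445, 54.1874885559082), 89.2031021118164) 0.06817982992841444
bar ((-1.178781509399414, -1.344644546508789), (9.719581604003906, 35.589168548583984), 89.92070770263672)
30.55
```

View pics/w5.png

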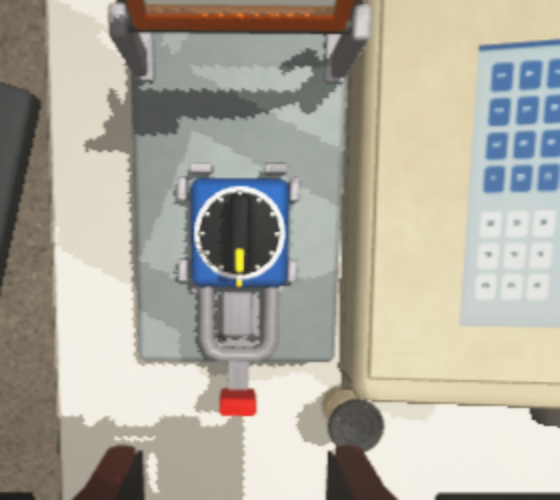

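Dial pointer at the mark, shackle out by about 18 mm (tab at x=-0.0895, from -0.070), and flap open. Next is grasping the lock and lifting it.

Run:
```python
from h import *
G=lambda z:W(-.003,-.001,z)-OFF
move_gripper(.076)
move_ptp(G(.15),D)
hit=servo_line(G(.052),rate=.08,contact_N=6);print(hit,current_position(),G(.052),current_force().round(1))
if not hit:
    move_gripper(0);print("gap",current_finger_gap(),current_grip_force(),current_force().round(1))
    if .048<current_finger_gap()<.056:
        servo_line(G(.062),rate=.03);print(current_force().round(1))
        servo_line(G(.16),rate=.06);sleep(.4);print(current_force().round(1),current_finger_gap(),current_grip_force(),current_position())
c=capture("side");np.savez("/tmp/s6.npz",**c);a=capture("wrist")
cv2.imwrite("pics/c6.png",np.hstack([cv2.resize(c["image"][130:225,270:370],(400,380),interpolation=cv2.INTER_CUBIC),cv2.resize(a["image"][20:324,160:480],(400,380))]))
print(current_clock())
```

```text
False [0.54224239 0.06043978 0.01349802] [0.54172575 0.06042549 0.013     ] [-0.2  0.5 -0.2]
gap 0.052074516211605006 29.979570508003235 [-4.1 -1.7  3.6]
[-3.8  0.3 -2.1]
[ 0.4  0.  -3.4] 0.052084847559097404 29.97370272874832 [0.54170843 0.06041801 0.12093349]
36.35
```

View pics/c6.png

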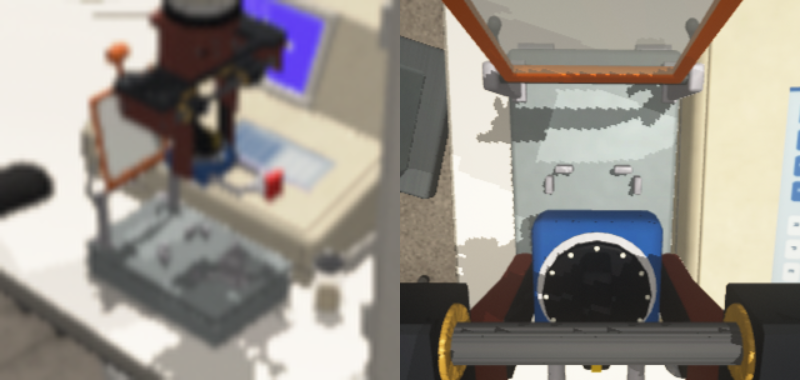

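The lock is held clear of the case, the flap is open and the shackle is out. A quick tilt check, then I'll hand in.

Run:
```python
from h import *
c=capture("wrist");P=cloud(c);m=mask(c,(105,120,60),(125,255,255),(250,150,400,300))&(P[...,2]>.12)
m=cv2.erode(m.astype(np.uint8),np.ones((3,3)))>0;X=P[m];X=X[np.isfinite(X).all(1)]
X=X[X[:,2]>np.percentile(X[:,2],30)];n=np.linalg.svd(X-X.mean(0))[2][2];t=np.degrees(np.arccos(abs(n[2])));print(len(X),X.mean(0).round(3),"tilt",t,np.ptp(X[:,2]),current_grip_force(),current_force().round(1))
if t<8: print(close_job())
```

```text
1648 [0.537 0.082 0.176] tilt 0.3370258111885993 0.004045128369212891 29.973726868629456 [ 0.4  0.  -3.4]
the job is handed in; nothing more can be done
None
```

I opened the flap to its stop, turned the dial to the mark and pulled the shackle about 18 mm out. The lock is held level (0.3° tilt) about 10 cm above the case top. The job was handed in at about 36 s; no verdict came back.

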